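# Assemble a bayonet filter stack

### The job

Put the bench filter together. Take the octagonal filter stage that lies on its side, stand it upright on the bench with its open socket up and let go; then take it again from above, set it into the socket of the filter base and turn it a quarter turn clockwise (seen from above) until it locks against its stop. Then set the cap into the stage's socket in the same way and turn it clockwise to its stop; leave the finished stack standing there and do not disturb the other parts on the bench.

Things in the scene. Friction and masses are not known exactly. Their poses are not given: they have to be found in the camera images.
- filter_base: Filter base, bare aluminium octagon 56 mm across flats on a dark round foot 92 mm wide, screwed down, 36 mm tall, brass barb on its +x side. Origin: centre of its underside, z up. Its socket, open at the top, is a bayonet: lugs go in along its x, then turn 90 degrees clockwise seen from above, under tabs, until they lie along its y against stops; the other way is blocked.
- base_mouth (a point): Centre of the base's socket mouth, on its upper rim, 36 mm high; axes as the base's. The opening is a slot 48 mm long (along x) by 22 mm wide joined with a 25 mm (x) by 34 mm (y) rectangle; 13 mm deep, tabs 4 mm thick. Fit: lugs have about 2 mm play sideways and enter within about 8 degrees of the slot; they turn freely up to the stop.
- stage_center (a point): Filter stage: aluminium octagon 56 mm across flats, 48 mm long, 0.25 kg; this is the octagon's centre. z: its axis, to its open socket end; level at the start. Flats face x, y and every 45 degrees. On -z a spigot 11 mm long, core 29 mm, lugs at its end along x, 41 mm over tips, 14 wide, 5 thick. Centre 35 mm above what it stands on (a 3.5 mm thick black mat at the start); 24 mm above base_mouth when seated.
- stage_mouth (a point): Centre of the socket mouth on the stage's open rim, 24 mm from stage_center along its z; axes as the stage's. The socket is the same as the base's, its entry slot along the stage's own x, so along the base's y once the stage is locked.
- cap_bar (a point): Filter cap, 0.15 kg: octagonal lid 56 mm across flats, 12 mm thick, upright grip bar on top 44 mm long (x), 12 wide (y), 40 tall. This is the bar's middle, 22 mm above the lid, 45 mm above the bench at the start (it stands on its spigot, same as the stage's, lugs along x), 34 mm above stage_mouth when seated. z up. It enters with its x along the stage's x and turns 90 degrees clockwise to the stop.
- vacuum_capsule_b_mid (a point): Bystander: beige drum with an upright stem, 61 mm wide, 61 mm tall, loose; point 12 mm above its underside. It and the cap change places.
- choke_cam_mid (a point): Bystander: flat black cam plate with a raised hub, 36x40x14 mm, loose; point 12 mm above its underside.
- vent_valve_mid (a point): Bystander: dark mushroom-shaped valve 45 mm wide, 31 mm tall, loose; point 12 mm above its underside.

How it is judged:
By the outcome, as a careful person would: the job done as asked, in the order asked, and still so for the second after the job is handed in, with the robot touching nothing.
It also fails if it takes over 72 s, if anything falls off the work surface, if the arm or the gripper's body presses on something with over 40 N, if the wrist force passes 120 N, or if a joint passes its speed limit or range.

### The arm

A 7-joint arm with a two-finger parallel gripper is mounted at the origin on a cart in front of the work surface, level with it; the furniture and walls round the work are solid. World frame = base frame: x ahead of the robot, y to its left, z up, the work surface at z = 0. Lengths are in m, angles in rad, forces in N, time in s.
With the tool pointing down it reaches from about 0.4 to 0.85 m from the base axis. Payload 4.5 kg.
Tool frame: the origin (TCP) lies midway between the tips of the shut fingers; the grasp point (between the pads) lies 19 mm behind it; z points along the fingers, y is the line along which they close (so a half turn about z gives the same grasp; the last joint's range is limited). The gripper opens to 85 mm and grips with 20 to 120 N. Pads are 22 mm wide; open, the fingers measure 114 mm over their backs; the gripper's body (76 mm by 85 mm) begins 54 mm behind the grasp point. The pads swing forward as they close: fully open they stand 13 mm farther back than shut.
Start: joints at [-1.262, 0.689, -0.195, 1.565, 0.157, 0.902, -0.215], TCP at [0.17, 0.602, 0.231] pointing down, gripper open.
Joint ranges: [-3.01, 3.01], [-0.46, 2.08], [-1.47, 1.51], [0.13, 2.56], [-1, 4.14], [0.04, 2.09], [-2.66, 2.66]. Speed limits (rad/s): [2.57, 2.57, 3.14, 3.14, 3.14, 3.14, 3.14].

### API

Orientations are given as a unit quaternion [w, x, y, z].
In Python, from workcell import robot gives the robot as it stands.
- The arm moves only by the shell command python3 -m creep 'ROWS'. ROWS is JSON, one flat list of numbers, 7 for each row, row after row: the turn, a rotation vector about the tool's x, y, z normalised to -1 to 1, where 1 is 180 degrees, then the shift along the tool's x, y, z normalised to -1 to 1, where 1 is 0.15 m, then the opening, from 0 (shut) to 1 (fully open). A call has 1 to 8 rows; each row is the pose to reach, as a shift and turn from the pose commanded when the call began, along the tool's axes at that moment, turning the shorter way round; what a row does not reach only later rows make up. A row lasts 1/10 s, in which the tool goes at most 50 mm and 8.59 degrees, less where a joint would pass 70% of its speed; a pose out of reach is approached as far as the arm can. A call with a number of a shift or a turn outside -1 to 1 is refused whole. A call with a gripper value outside its range is refused whole. The fingers move at their own pace and stop on an object; the grip force is fixed at half the most. Time passes only in rows, so rows that repeat a pose let the fingers close. It gives the time, the measured TCP pose, the force, the opening and the grip force at its end, in the units of the state.
- robot.read_state(): the state, without advancing time (a new reading comes with each control period).
- robot.capture(name): name is "side" or "top"; returns the picture (400x640x3 uint8, blue, green, red); there is no depth.
- robot.calibration(name): a dict with "mtx" (3x3 intrinsics, pixels), "rvec" (rotation vector, rad) and "tvec" (3), from world to camera coordinates, as OpenCV has them. Camera axes: x right, y down, z forward; pixel columns grow to the right and rows downward; lengths in m; the calibration is good to about 2 mm. A picture is of the moment at which its call begins. calibration takes no time and is no camera call.
- robot.job_done(): hands the job in; it is judged then, once.
Trained networks look in the newest picture that a camera, given by its name, has taken for a name from the list of things; names that differ only in an ending like _2 or _b are one class to them, and where a whole thing is asked for, a point or a joint stands for the part that bears it (a point fixed in the world has none). Each returns a list of dicts, best first, with "score" (0 to 1); they miss things now and then, are a little off and sometimes report something else, mostly with a low value. They report only what shows in the picture. A call takes as long as a camera call.
- robot.outline_of(camera, label): "region" (400x640 bool, what is visible of it) and "point" ([column, row] in pixels, amid what is visible of it).
The state is a dict: "time_s": time; "q": joint angles; "joint_vel": joint speeds; "tau": joint torques, N m; "ee_pos": TCP position; "ee_rot": TCP orientation; "contact_force": force on the tool from outside, world axes, zero at the start; "wrist_torque": the same for the moment, N m; "width": finger opening in m; "grip_force": force on a finger pad.
Only numpy, scipy, OpenCV 4.12 (cv2) and the standard library are available. Lean on these libraries where they do the work, as an engineer would, in place of code of your own. Each camera call takes 0.05 s, during which the arm holds its last target. There are 200 camera calls.

## Working session

There is one attempt and no reset: what is moved stays moved. The work goes in short steps, Python scripts to look and compute and a shell command to move; the robot and the scene stay as the last step left them, time stands still between calls to the robot, and variables do not carry over. Pictures are saved under pics/ and viewed, at most 10 in all, crops included, and the job is handed in when it is done.

```bash
mkdir -p pics; ls; python3 - <<'E'
from workcell import robot
import cv2, numpy as np
s=robot.read_state(); print(s['time_s'],s['ee_pos'],s['ee_rot'],s['width'])
for c in ['top','side']:
    im=robot.capture(c); cv2.imwrite(f'pics/{c}0.png',im)
    k=robot.calibration(c); R=cv2.Rodrigues(np.array(k['rvec'],float))[0]; print(c,k['mtx'],(-R.T@np.array(k['tvec']).ravel()),R.round(2).tolist())
    for l in ['filter_base','base_mouth','stage_center','stage_mouth','cap_bar','vacuum_capsule_b_mid','choke_cam_mid','vent_valve_mid']:
        print(c,l,[(round(d['score'],2),np.round(d['point']),int(d['region'].sum())) for d in robot.outline_of(c,l)][:2])
E
```

```text
pics
0.0 [0.16945265 0.60091285 0.23050072] [-5.85965970e-05  1.36896265e-01  9.90584969e-01 -9.10090947e-04] 0.08535869154966716
top [[452.78576334   0.         324.52376585]
 [  0.         452.78576334 198.54554521]
 [  0.           0.           1.        ]] [ 0.37281122 -0.02572103  1.05686446] [[0.02, -1.0, -0.01], [-0.98, -0.02, -0.19], [0.19, 0.01, -0.98]]
top filter_base [(0.93, array([320., 213.]), 1126), (0.3, array([191., 227.]), 727)]
top base_mouth [(0.64, array([321., 213.]), 1131)]
top stage_center [(0.8, array([193., 230.]), 728)]
top stage_mouth [(0.85, array([191., 229.]), 737)]
top cap_bar [(0.93, array([392., 234.]), 549), (0.18, array([191., 226.]), 725)]
top vacuum_capsule_b_mid [(0.57, array([458., 238.]), 537)]
top choke_cam_mid [(0.61, array([275., 261.]), 217)]
top vent_valve_mid [(0.5, array([370., 134.]), 255), (0.2, array([458., 239.]), 505)]
side [[493.96181836   0.         317.81211978]
 [  0.         493.96181836 201.17999907]
 [  0.           0.           1.        ]] [ 0.48874808 -0.98934773  0.77262029] [[1.0, -0.08, -0.01], [-0.06, -0.6, -0.8], [0.06, 0.8, -0.6]]
side filter_base [(0.61, array([304., 212.]), 834)]
side base_mouth [(0.81, array([309., 211.]), 811)]
side stage_center [(0.67, array([312., 211.]), 802), (0.65, array([287., 147.]), 428)]
side stage_mouth [(0.67, array([285., 148.]), 445)]
side cap_bar [(0.82, array([292., 247.]), 556)]
side vacuum_capsule_b_mid [(0.73, array([290., 301.]), 602)]
side choke_cam_mid [(0.53, array([261., 189.]), 102)]
side vent_valve_mid [(0.68, array([395., 225.]), 254)]
```

```bash
python3 - <<'E'
import cv2, numpy as np
t=cv2.imread('pics/top0.png')[90:290,150:490]; s=cv2.imread('pics/side0.png')[120:340,200:460]
cv2.imwrite('pics/a.png',cv2.resize(t,(800,470),interpolation=3)); cv2.imwrite('pics/b.png',cv2.resize(s,(702,594),interpolation=3))
E
```

```text
(no output)
```

View pics/a.png

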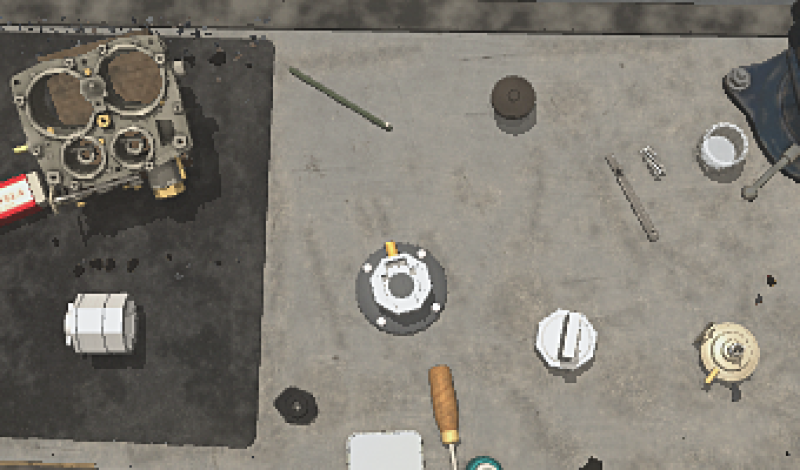

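View pics/b.png

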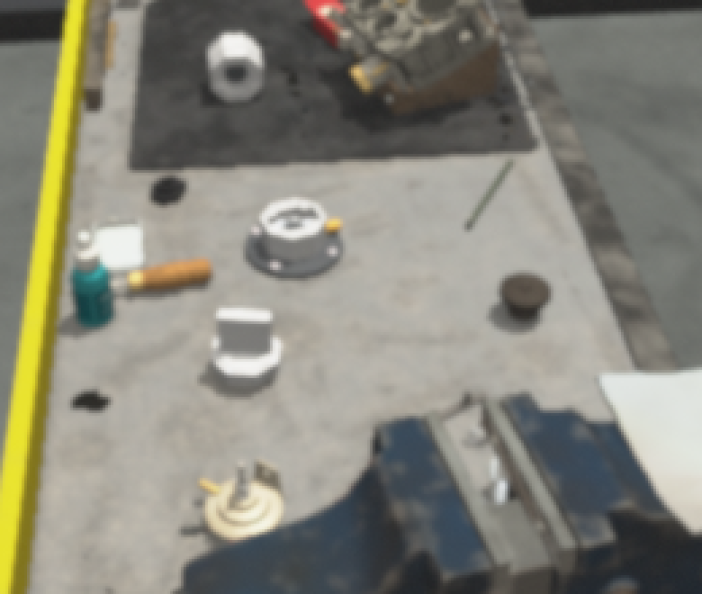

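```bash
cat > h.py <<'E'
from workcell import robot
import cv2, numpy as np
from scipy.optimize import minimize
def cam(c):
    k=robot.calibration(c); r=np.array(k['rvec'],float).ravel(); t=np.array(k['tvec'],float).ravel(); return np.array(k['mtx']),r,t
def proj(c,P):
    m,r,t=cam(c); return cv2.projectPoints(np.asarray(P,float).reshape(-1,1,3),r,t,m,None)[0].reshape(-1,2)
def toplane(c,uv,z):
    m,r,t=cam(c); R=cv2.Rodrigues(r)[0]; C=-R.T@t; d=R.T@np.linalg.inv(m)@np.array([uv[0],uv[1],1.]); return C+d*(z-C[2])/d[2]
def octo(z0,z1,a=.056):
    r=a/2/np.cos(np.pi/8); th=np.pi/8+np.arange(8)*np.pi/4
    return np.array([[r*np.cos(t),r*np.sin(t),z] for z in(z0,z1) for t in th])
def disc(r,z0,z1):
    th=np.arange(24)*np.pi/12; return np.array([[r*np.cos(t),r*np.sin(t),z] for z in(z0,z1) for t in th])
def box(x,y,z0,z1): return np.array([[i*x/2,j*y/2,z] for i in(-1,1) for j in(-1,1) for z in(z0,z1)])
S=4
def mask(c,parts,shape=(400,640)):
    M=np.zeros((shape[0]*1,shape[1]*1),np.uint8); 
    for P in parts:
        h=cv2.convexHull(proj(c,P).astype(np.float32)); cv2.fillConvexPoly(M,np.round(h*16).astype(np.int32),255,cv2.LINE_AA,4)
    return M/255.
def fit(regs,model,x0,step):
    f=lambda x: sum(np.abs(cv2.GaussianBlur(mask(c,model(x)),(0,0),1)-cv2.GaussianBlur(g.astype(float),(0,0),1)).sum() for c,g in regs.items())
    n=len(x0); sim=np.vstack([x0]+[np.array(x0)+np.eye(n)[i]*step[i] for i in range(n)])
    r=minimize(f,x0,method='Nelder-Mead',options=dict(initial_simplex=sim,maxiter=300,xatol=1e-4,fatol=.1)); return r.x,r.fun
def rz(a): return np.array([[np.cos(a),-np.sin(a),0],[np.sin(a),np.cos(a),0],[0,0,1]])
E
python3 - <<'E'
from h import *
T=cv2.imread('pics/top0.png');Sd=cv2.imread('pics/side0.png')
def crop(im,u,v,h,n): return cv2.resize(im[v-h:v+h,u-h:u+h],(n,n),interpolation=cv2.INTER_CUBIC)
o=np.vstack([np.hstack([crop(T,193,229,22,300),crop(Sd,287,147,18,300)]),np.hstack([crop(T,321,210,24,300),crop(Sd,309,207,26,300)])])
cv2.imwrite('pics/c.png',o)
def reg(c,l): 
    r=robot.outline_of(c,l); return r[0]['region']
# base
R={c:reg(c,'filter_base') for c in('top','side')}
p=toplane('top',[320,213],.03)[:2]
bm=lambda x:[disc(.046,0,.006)+[x[0],x[1],0], octo(0,.036)@rz(.15).T+[x[0],x[1],0]]
print('base',p,*fit(R,bm,p,[.004,.004]))
# cap
R={c:reg(c,'cap_bar') for c in('top','side')}
p=toplane('top',[392,234],.03)[:2]
cm=lambda x:[q@rz(x[2]).T+[x[0],x[1],0] for q in (octo(.011,.023),box(.044,.012,.023,.065),disc(.0145,0,.011))]
for a in(0,-.3): print('cap',p,*fit(R,cm,[*p,a],[.004,.004,.2]))
# stage
R={'top':reg('top','stage_mouth'),'side':reg('side','stage_mouth')}
p=toplane('top',[192,229],.035)[:2]
def sm(x):
    A=rz(x[2])@np.array([[0,0,1],[1,0,0],[0,1,0.]])  # z axis -> world x rotated by x[2]
    return [q@A.T+[x[0],x[1],.0315] for q in (octo(-.024,.024),disc(.0145,-.035,-.024),box(.041,.014,-.035,-.030))]
for a in(-np.pi/2,): print('stage',p,*fit(R,sm,[*p,a],[.004,.004,.15]))
for n,uv in dict(vac=(458,238),cam=(275,261),vent=(370,134),matedge=(150+268/2.35,90+250/2.35)).items(): print(n,toplane('top',uv,.012))
E
```

```text
base [ 0.5349359  -0.00621479] [ 0.54084084 -0.00616699] 200.2803238505631
cap [ 0.48951477 -0.17083331] [ 0.4907324  -0.16682793 -0.06254255] 166.4667370101612
cap [ 0.48951477 -0.17083331] [ 0.49083167 -0.16700756 -0.06676297] 166.81559491728302
stage [0.49226076 0.2838054 ] [ 0.49629895  0.27947717 -1.60129861] 96.17630427923206
vac [ 0.48501056 -0.32538691  0.012     ]
cam [0.42473526 0.09493166 0.012     ]
vent [ 0.73280964 -0.12262299  0.012     ]
matedge [0.57503529 0.1266175  0.012     ]
```

View pics/c.png

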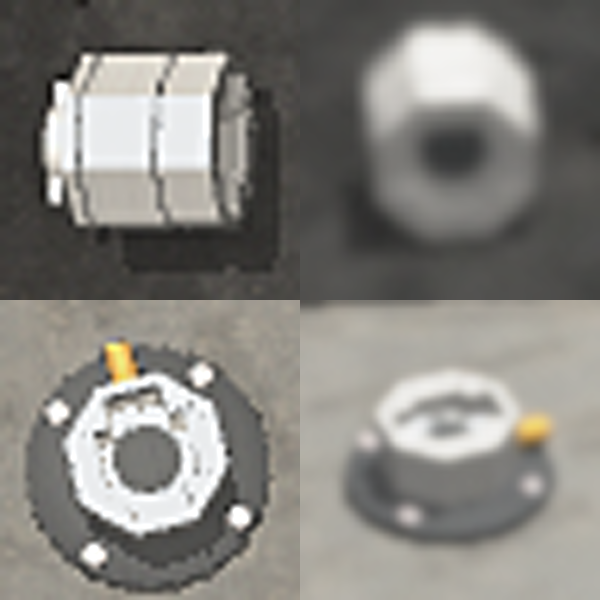

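```bash
cat >> h.py <<'E'
from scipy.spatial.transform import Rotation as Ro, Slerp
def tool(az,yaz,tilt):
    "tool z tilted by tilt (deg) from down toward azimuth az; tool y as near as can be to azimuth yaz"
    a,b,t=np.radians([az,yaz,tilt]); z=np.array([np.sin(t)*np.cos(a),np.sin(t)*np.sin(a),-np.cos(t)])
    y=np.array([np.cos(b),np.sin(b),0]); y-=z*(y@z); y/=np.linalg.norm(y); return Ro.from_matrix(np.c_[np.cross(y,z),y,z])
def cur():
    s=robot.read_state(); q=s['ee_rot']; return np.array(s['ee_pos']),Ro.from_quat([q[1],q[2],q[3],q[0]])
def plan(*wps,start=None,maxa=60):
    p,R=start or cur()
    for P,Q in wps:
        P=np.array(P,float); d=(R.inv()*Q).as_rotvec(); n=int(max(np.ceil(np.linalg.norm(d)/np.radians(maxa)),np.ceil(np.linalg.norm(P-p)/.15),1))
        p0,R0=p,R
        for i in range(1,n+1):
            p1=p0+(P-p0)*i/n; R1=R0*Ro.from_rotvec(d*i/n); dv=R.inv()*R1
            sh=R.inv().apply(p1-p); rv=dv.as_rotvec()
            print(np.round(rv/np.pi,4).tolist(),np.round(sh/.15,3).tolist(),'rows>=%.1f'%max(np.linalg.norm(sh)/.05,np.degrees(np.linalg.norm(rv))/8.59)); p,R=p1,R1
E
python3 - <<'E'
from h import *
for uv,n in(((320.76,212.2),'basebolts'),):print(n,toplane('top',uv,.006))
print('pencil',toplane('top',(150+388/2.35,90+128/2.35),0),'rod',toplane('top',(150+608/2.35,90+158/2.35),0),'carb',toplane('top',(222,177),.03))
# bolts, barb for yaw
B=np.array([toplane('top',(321-24+u/6.25,186+(v-300)/6.25),.006)[:2] for u,v in((203,375),(58,412),(93,553),(240,516))]);c=B.mean(0);print(c,np.degrees(np.arctan2(*(B-c).T[::-1])),np.linalg.norm(B-c,axis=1))
print('side bolts mean',toplane('side',(283+(367+532+410)/3*52/300*0+ (449.5-300)*52/300,181+(465-300)*52/300),.006))
Q=tool(90,0,45)
plan(([.45,.24,.23],Q),([.496,.2955-.06,.016+.06],Q))
E
```

```text
basebolts [ 0.54065802 -0.00750567  0.006     ]
pencil [7.08101403e-01 9.68848982e-03 2.22044605e-16] rod [ 0.67972717 -0.21719308  0.        ] carb [0.61591309 0.2241688  0.03      ]
[ 0.54069849 -0.00750239] [ -30.16904188   61.02690205  149.57732303 -119.03696855] [0.03965571 0.03947629 0.03961555 0.03965079]
side bolts mean [ 0.54190471 -0.00594188  0.006     ]
[-0.0404, 0.0533, 0.0975] [-0.613, -0.453, 0.002] rows>=2.5
[-0.0404, 0.0533, 0.0975] [-0.708, -0.239, -0.154] rows>=2.5
[-0.0404, 0.0533, 0.0975] [-0.706, 0.009, -0.289] rows>=2.5
[-0.0404, 0.0533, 0.0975] [-0.608, 0.255, -0.383] rows>=2.5
[0.0, 0.0, 0.0] [-0.374, 0.153, 0.352] rows>=1.6
[0.0, 0.0, 0.0] [-0.374, 0.153, 0.352] rows>=1.6
```

```bash
python3 -m creep '[-0.04,0.053,0.098,-0.613,-0.453,0,1,-0.04,0.053,0.098,-0.613,-0.453,0,1,-0.04,0.053,0.098,-0.613,-0.453,0,1,-0.04,0.053,0.098,-0.613,-0.453,0,1]'
python3 -m creep '[-0.04,0.053,0.098,-0.708,-0.239,-0.154,1,-0.04,0.053,0.098,-0.708,-0.239,-0.154,1,-0.04,0.053,0.098,-0.708,-0.239,-0.154,1,-0.04,0.053,0.098,-0.708,-0.239,-0.154,1]'
python3 -m creep '[-0.04,0.053,0.098,-0.706,0.009,-0.289,1,-0.04,0.053,0.098,-0.706,0.009,-0.289,1,-0.04,0.053,0.098,-0.706,0.009,-0.289,1,-0.04,0.053,0.098,-0.706,0.009,-0.289,1]'
python3 -m creep '[-0.04,0.053,0.098,-0.608,0.255,-0.383,1,-0.04,0.053,0.098,-0.608,0.255,-0.383,1,-0.04,0.053,0.098,-0.608,0.255,-0.383,1,-0.04,0.053,0.098,-0.608,0.255,-0.383,1,-0.04,0.053,0.098,-0.608,0.255,-0.383,1,-0.04,0.053,0.098,-0.608,0.255,-0.383,1]'
python3 - <<'E'
from h import *
s=robot.read_state();print(np.round(s['q'],2)); p,R=cur();print(p,R.as_matrix().round(3).tolist())
Q=tool(90,0,45)
plan(([.496,.2955-.06,.016+.06],Q),([.496,.2955,.016],Q))
E
```

```text
time_s: 1.6
ee_pos: [0.244, 0.5064, 0.2308]
ee_rot: [-0.072, 0.291, 0.951, 0.072]
contact_force: [0.3, 0.3, -0.2]
width: 0.0855
grip_force: 0.0
time_s: 2.0
ee_pos: [0.3132, 0.4163, 0.2299]
ee_rot: [-0.144, 0.43, 0.88, 0.143]
contact_force: [-0.8, -0.1, 0.4]
width: 0.0852
grip_force: 0.0
time_s: 2.4
ee_pos: [0.3854, 0.3235, 0.2289]
ee_rot: [-0.209, 0.558, 0.775, 0.21]
contact_force: [0.6, 1.3, 0.6]
width: 0.0852
grip_force: 0.0
time_s: 3.0
ee_pos: [0.4482, 0.2422, 0.2321]
ee_rot: [-0.269, 0.654, 0.654, 0.268]
contact_force: [0.1, 0.5, -0.1]
width: 0.0855
grip_force: 0.0
[ 0.44  0.8  -0.94  2.15 -0.54  0.26  0.26]
[0.44823563 0.2422094  0.2321331 ] [[-0.0, 1.0, -0.002], [0.711, 0.002, 0.703], [0.703, -0.001, -0.711]]
[-0.0003, 0.0009, 0.0001] [-0.382, 0.16, 0.354] rows>=1.6
[-0.0003, 0.0009, 0.0001] [-0.383, 0.16, 0.353] rows>=1.6
[0.0, -0.0, -0.0] [-0.0, -0.0, 0.566] rows>=1.7
```

```bash
python3 -m creep '[0,0,0,-0.764,0.32,0.707,1,0,0,0,-0.764,0.32,0.707,1,0,0,0,-0.764,0.32,0.707,1,0,0,0,-0.764,0.32,0.707,1,0,0,0,-0.764,0.32,0.707,1,0,0,0,-0.764,0.32,0.707,1]'
python3 - <<'E'
from h import *
im=robot.capture('top'); cv2.imwrite('pics/d.png',cv2.resize(im[185:265,150:270],(780,520),interpolation=3))
plan(([.496,.2955,.016],tool(90,0,45)))
E
```

```text
time_s: 3.6
ee_pos: [0.496, 0.2341, 0.0776]
ee_rot: [-0.269, 0.654, 0.653, 0.269]
contact_force: [-0.3, -0.8, 0.7]
width: 0.0855
grip_force: 0.0
[0.0002, 0.0015, -0.0003] [0.002, -0.003, 0.583] rows>=1.7
```

View pics/d.png

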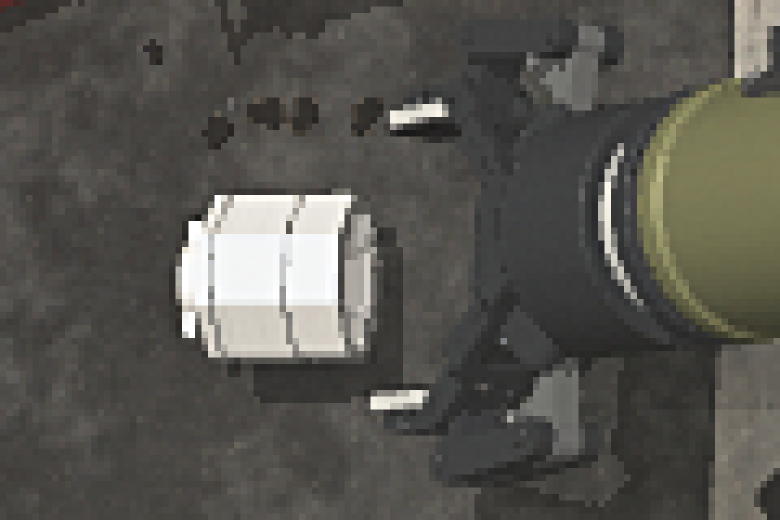

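```bash
python3 -m creep '[0,0,0,0,0,0.2,1,0,0,0,0,0,0.4,1,0,0,0,0,0,0.583,1,0,0,0,0,0,0.583,1,0,0,0,0,0,0.583,1]'
python3 -m creep '[0,0,0,0,0,0,0.3,0,0,0,0,0,0,0.3,0,0,0,0,0,0,0.3,0,0,0,0,0,0,0.3,0,0,0,0,0,0,0.3,0,0,0,0,0,0,0.3,0,0,0,0,0,0,0.3,0,0,0,0,0,0,0.3]'

```

```text
time_s: 4.15
ee_pos: [0.5074, 0.2917, 0.0181]
ee_rot: [-0.276, 0.651, 0.656, 0.263]
contact_force: [-0.1, -0.4, 0.7]
width: 0.0854
grip_force: 0.0
time_s: 4.95
ee_pos: [0.5062, 0.2898, 0.0181]
ee_rot: [-0.277, 0.653, 0.654, 0.262]
contact_force: [-3.3, -3.2, 5.8]
width: 0.0555
grip_force: 63.5
```

```bash
python3 - <<'E'
from h import *
s=robot.read_state();print(np.round(s['q'],2)); p,R=cur();print(R.as_matrix().round(3).tolist(), robot.outline_of('top','stage_mouth')[:0])
E
python3 -m creep '[0,0,0,-0.2,0,-0.2,0.3,0,0,0,-0.4,0,-0.4,0.3,0,0,0,-0.6,0,-0.6,0.3,0,0,0,-0.6,0,-0.6,0.3]'
python3 - <<'E'
from h import *
s=robot.read_state();print(np.round(s['q'],2),s['width'],s['grip_force']); p,R=cur();print(p,R.as_matrix().round(3).tolist())
E
```

```text
[ 0.27  1.25 -0.8   1.98 -1.    0.05  0.96]
[[0.006, 1.0, -0.02], [0.709, 0.01, 0.705], [0.705, -0.018, -0.709]] []
time_s: 5.4
ee_pos: [0.5098, 0.1563, 0.0177]
ee_rot: [-0.274, 0.656, 0.652, 0.262]
contact_force: [-0.8, -7.1, 9.4]
width: 0.0551
grip_force: 67.3
[ 0.41  1.17 -0.59  1.97 -0.89  0.3   1.  ] 0.05507866649855235 67.3034896957688
[0.50984261 0.15627548 0.01769079] [[0.011, 1.0, -0.013], [0.713, 0.001, 0.701], [0.701, -0.017, -0.713]]
```

```bash
python3 -m creep '[0,0,0,0.2,0,-0.2,0.3,0,0,0,0.4,0,-0.4,0.3,0,0,0,0.6,0,-0.6,0.3,0,0,0,0.8,0,-0.8,0.3,0,0,0,0.8,0,-0.8,0.3]'
python3 - <<'E'
from h import *
s=robot.read_state();print(np.round(s['q'],2),s['width'],s['grip_force']); p,R=cur();print(p,R.as_matrix().round(3).tolist())
a=robot.capture('top');b=robot.capture('side')
cv2.imwrite('pics/e.png',cv2.resize(np.hstack([a[140:300,190:350],b[70:230,220:380]]),(800,400),interpolation=3))
for l in('choke_cam_mid','stage_mouth'):print(l,[(d['score'],d['point'],toplane('top',d['point'],.012)) for d in robot.outline_of('top',l)])
E
```

```text
time_s: 5.9
ee_pos: [0.5137, 0.1639, 0.1916]
ee_rot: [-0.272, 0.652, 0.656, 0.265]
contact_force: [1.0, 0.7, -2.7]
width: 0.0551
grip_force: 65.6
[ 0.34  0.81 -0.48  1.98 -0.85  0.6   0.75] 0.05508025952859415 65.63499692128971
[0.51368004 0.16390585 0.19159603] [[-0.001, 1.0, -0.012], [0.711, 0.009, 0.703], [0.703, -0.008, -0.711]]
choke_cam_mid [(0.54, [278.0, 261.2], array([0.42440601, 0.0880396 , 0.012     ]))]
stage_mouth [(0.86, [229.4, 208.8], array([0.54401067, 0.20652439, 0.012     ]))]
```

View pics/e.png

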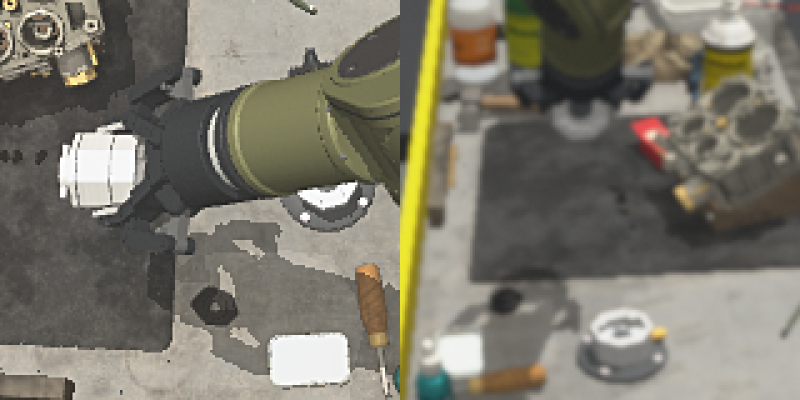

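```bash
python3 - <<'E'
from h import *
plan(([.56,.05,.25],tool(40,35,15)),([.643,-.112,.13],tool(-10,80,45)))
E
```

```text
[-0.0057, -0.2086, -0.2118] [-0.226, 0.314, -0.841] rows>=6.2
[-0.0102, -0.1049, -0.1334] [-0.61, -0.18, 0.351] rows>=3.6
[-0.0102, -0.1049, -0.1334] [-0.342, -0.398, 0.503] rows>=3.6
```

```bash
python3 -m creep '[-0.006,-0.209,-0.212,-0.226,0.314,-0.841,0.3,-0.006,-0.209,-0.212,-0.226,0.314,-0.841,0.3,-0.006,-0.209,-0.212,-0.226,0.314,-0.841,0.3,-0.006,-0.209,-0.212,-0.226,0.314,-0.841,0.3,-0.006,-0.209,-0.212,-0.226,0.314,-0.841,0.3,-0.006,-0.209,-0.212,-0.226,0.314,-0.841,0.3,-0.006,-0.209,-0.212,-0.226,0.314,-0.841,0.3,-0.006,-0.209,-0.212,-0.226,0.314,-0.841,0.3]'
python3 -m creep '[-0.01,-0.105,-0.133,-0.61,-0.18,0.351,0.3,-0.01,-0.105,-0.133,-0.61,-0.18,0.351,0.3,-0.01,-0.105,-0.133,-0.61,-0.18,0.351,0.3,-0.01,-0.105,-0.133,-0.61,-0.18,0.351,0.3,-0.01,-0.105,-0.133,-0.61,-0.18,0.351,0.3]'
python3 - <<'E'
from h import *
s=robot.read_state();print(np.round(s['q'],2),s['width'],s['grip_force']); p,R=cur();print(p,R.as_matrix().round(3).tolist())
plan(([.643,-.112,.13],tool(-10,80,45)))
E
```

```text
time_s: 6.9
ee_pos: [0.5589, 0.052, 0.2497]
ee_rot: [0.049, 0.458, 0.879, 0.121]
contact_force: [-0.3, -0.1, -4.2]
width: 0.0551
grip_force: 65.7
time_s: 7.4
ee_pos: [0.593, -0.0316, 0.1869]
ee_rot: [0.182, 0.304, 0.934, 0.047]
contact_force: [-0.7, 0.7, -2.9]
width: 0.0553
grip_force: 69.0
[-0.05  0.61 -0.    2.1   0.57  0.07  0.33] 0.05533956634031087 69.04098360682838
[ 0.59298181 -0.03164659  0.18693013] [[-0.749, 0.551, 0.368], [0.586, 0.81, -0.022], [-0.311, 0.199, -0.929]]
[-0.0173, -0.1311, -0.1482] [-0.445, -0.326, 0.488] rows>=4.2
```

```bash
python3 - <<'E'
from h import *
plan(([.632,-.123,.13],tool(-80,10,45)))
E
```

```text
[0.1868, -0.1643, 0.1859] [-0.433, -0.426, 0.462] rows>=6.5
```

```bash
python3 -m creep '[0.187,-0.164,0.186,-0.433,-0.426,0.462,0.3,0.187,-0.164,0.186,-0.433,-0.426,0.462,0.3,0.187,-0.164,0.186,-0.433,-0.426,0.462,0.3,0.187,-0.164,0.186,-0.433,-0.426,0.462,0.3,0.187,-0.164,0.186,-0.433,-0.426,0.462,0.3,0.187,-0.164,0.186,-0.433,-0.426,0.462,0.3,0.187,-0.164,0.186,-0.433,-0.426,0.462,0.3,0.187,-0.164,0.186,-0.433,-0.426,0.462,0.3]'
python3 - <<'E'
from h import *
s=robot.read_state();print(np.round(s['q'],2),s['width'],s['grip_force']); p,R=cur();print(p,R.as_matrix().round(3).tolist())
plan(([.632,-.123,.13],tool(-80,10,45)))
E
```

```text
time_s: 8.2
ee_pos: [0.6318, -0.1213, 0.13]
ee_rot: [0.282, 0.569, 0.742, -0.214]
contact_force: [1.6, -0.4, -2.7]
width: 0.0554
grip_force: 69.1
[-0.43  0.94  0.34  1.84  0.95  0.57 -0.82] 0.05540505557381638 69.06197658274323
[ 0.63177439 -0.12125296  0.12997577] [[-0.193, 0.965, 0.175], [0.724, 0.261, -0.639], [-0.662, 0.003, -0.749]]
[0.0202, -0.0196, 0.02] [-0.009, -0.002, 0.008] rows>=0.7
```

```bash
python3 -m creep '[0.02,-0.02,0.02,0,0,0,0.3,0.02,-0.02,0.02,0,0,0,0.3,0.02,-0.02,0.02,0,0,0,0.3]'
python3 - <<'E'
from h import *
p,R=cur();print(p,R.as_matrix().round(3).tolist())
a=robot.capture('top');b=robot.capture('side')
cv2.imwrite('pics/f.png',cv2.resize(np.hstack([a[130:230,310:430],b[140:240,300:420]]),(792,330),interpolation=3))
for c in('top','side'):print([(d['score'],d['point']) for d in robot.outline_of(c,'stage_mouth')])
E
```

```text
time_s: 8.5
ee_pos: [0.6322, -0.1219, 0.1306]
ee_rot: [0.294, 0.591, 0.71, -0.244]
contact_force: [0.1, -1.1, -2.3]
width: 0.0553
grip_force: 69.1
[ 0.63224263 -0.12188434  0.13060926] [[-0.129, 0.983, 0.129], [0.696, 0.182, -0.694], [-0.706, 0.0, -0.708]]
[(0.64, [367.7, 157.5])]
[(0.91, [350.5, 187.9])]
```

View pics/f.png

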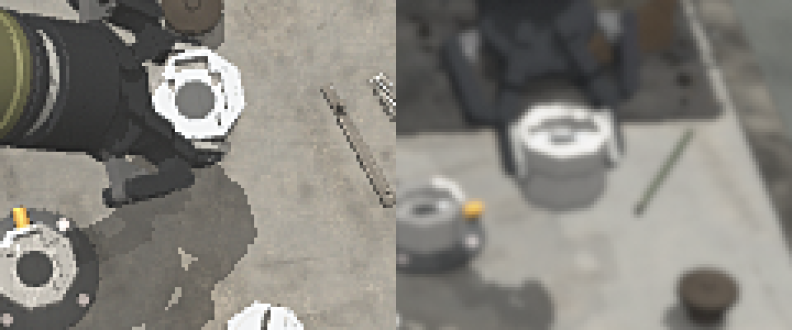

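```bash
python3 -m creep '[0,0,0,0.15,-0.131,0.12,0.3,0,0,0,0.3,-0.131,0.27,0.3,0,0,0,0.441,-0.131,0.408,0.3,0,0,0,0.441,-0.131,0.408,0.3,0,0,0,0.441,-0.131,0.408,0.3]'
python3 -m creep '[0,0,0,0.02,0,0.02,0.3,0,0,0,0.04,0,0.04,0.3,0,0,0,0.05,0,0.05,0.3,0,0,0,0.05,0,0.05,0.3]'

```

```text
time_s: 9.2
ee_pos: [0.6127, -0.1215, 0.0429]
ee_rot: [0.295, 0.591, 0.71, -0.244]
contact_force: [0.3, -0.3, -2.2]
width: 0.055
grip_force: 68.9
time_s: 9.6
ee_pos: [0.6129, -0.1203, 0.0313]
ee_rot: [0.295, 0.591, 0.71, -0.243]
contact_force: [0.3, -0.2, -2.7]
width: 0.0553
grip_force: 68.9
```

```bash
python3 -m creep '[0,0,0,0.01,0,0.01,0.3,0,0,0,0.019,0,0.019,0.3,0,0,0,0.019,0,0.019,0.3]'|grep -E 'pos|force'
python3 -m creep '[0,0,0,0.005,0,0.005,0.3,0,0,0,0.01,0,0.01,0.3,0,0,0,0.01,0,0.01,0.3]'|grep -E 'pos|force'

```

```text
ee_pos: [0.6127, -0.1204, 0.0269]
contact_force: [-0.2, -0.2, -2.8]
grip_force: 68.9
ee_pos: [0.6128, -0.1206, 0.0259]
contact_force: [-2.4, 3.0, 3.7]
grip_force: 70.1
```

```bash
python3 -m creep '[0,0,0,0.005,0,0.005,0.3,0,0,0,0.01,0,0.01,0.3,0,0,0,0.01,0,0.01,0.3]'|grep -E 'pos|force'

```

```text
ee_pos: [0.6128, -0.1206, 0.0259]
contact_force: [-5.8, 9.9, 16.8]
grip_force: 71.9
```

```bash
python3 -m creep '[0,0,0,-0.008,0,-0.008,0.3,0,0,0,-0.008,0,-0.008,0.3,0,0,0,-0.008,0,-0.008,0.5,0,0,0,-0.008,0,-0.008,0.75,0,0,0,-0.008,0,-0.008,1,0,0,0,-0.008,0,-0.008,1,0,0,0,-0.008,0,-0.008,1,0,0,0,-0.008,0,-0.008,1]'
python3 -m creep '[0,0,0,0,0,-0.15,1,0,0,0,0,0,-0.35,1,0,0,0,0,0,-0.6,1,0,0,0,0,0,-0.8,1,0,0,0,0,0,-0.9,1,0,0,0,0,0,-0.9,1]'
python3 - <<'E'
from h import *
p,R=cur();print(p,R.as_matrix().round(3).tolist())
a=robot.capture('top');b=robot.capture('side')
cv2.imwrite('pics/g.png',cv2.resize(np.hstack([a[130:230,310:430],b[140:240,300:420]]),(792,330),interpolation=3))
for c in('top','side'):print([(d['score'],d['point']) for d in robot.outline_of(c,'stage_mouth')])
E
```

```text
time_s: 11.3
ee_pos: [0.6128, -0.1207, 0.0245]
ee_rot: [0.295, 0.591, 0.71, -0.244]
contact_force: [0.5, 0.1, -0.2]
width: 0.0858
grip_force: 0.0
time_s: 11.9
ee_pos: [0.596, -0.0249, 0.1208]
ee_rot: [0.295, 0.591, 0.711, -0.242]
contact_force: [-0.3, 0.0, -0.1]
width: 0.0855
grip_force: 0.0
[ 0.59604823 -0.02485645  0.12080844] [[-0.128, 0.983, 0.134], [0.697, 0.185, -0.693], [-0.706, 0.005, -0.709]]
[(0.57, [360.1, 180.6])]
[(0.72, [341.9, 226.9])]
```

View pics/g.png

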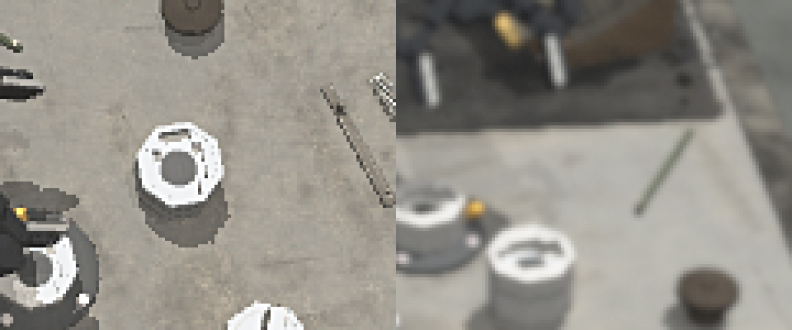

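```bash
python3 - <<'E'
from h import *
print(toplane('top',(364.5,180),.059))
for l in('stage_mouth','stage_center'):
    R={c:robot.outline_of(c,l)[0]['region'] for c in('top','side')}
    for cc in(('top',),('side',),('top','side')):
        m=lambda x:[q@rz(x[2]).T+[x[0],x[1],0] for q in(octo(.011,.059),disc(.0145,0,.011))]
        x,f=fit({c:R[c] for c in cc},m,[.612,-.107,.18],[.005,.005,.1]);print(l,cc,x[:2],np.degrees(x[2]),f)
plan(([.612,-.107,.17],tool(0,10,0)))
print(robot.read_state()['q'])
E
```

```text
[ 0.60758154 -0.10580242  0.059     ]
stage_mouth ('top',) [ 0.60920452 -0.10424646] 12.242778437364837 70.49565996525598
stage_mouth ('side',) [ 0.60773891 -0.10663534] 17.184103777654293 102.50300002998353
stage_mouth ('top', 'side') [ 0.60871847 -0.10315371] 17.74397060159632 171.79687396759107Traceback (most recent call last):
  File "<stdin>", line 4, in <module>
IndexError: list index out of range
```

```bash
python3 - <<'E'
from h import *
plan(([.610,-.1055,.19],tool(0,10.5,0)),([.610,-.1055,.02],tool(0,10.5,0)))
E
```

```text
[0.0001, 0.2502, -0.0002] [-0.705, 0.007, 0.04] rows>=5.2
[0.0, -0.0, -0.0] [-0.0, -0.0, 0.567] rows>=1.7
[0.0, -0.0, -0.0] [-0.0, -0.0, 0.567] rows>=1.7
```

```bash
python3 -m creep '[0,0.25,0,-0.705,0.007,0.04,1,0,0.25,0,-0.705,0.007,0.04,1,0,0.25,0,-0.705,0.007,0.04,1,0,0.25,0,-0.705,0.007,0.04,1,0,0.25,0,-0.705,0.007,0.04,1,0,0.25,0,-0.705,0.007,0.04,1,0,0.25,0,-0.705,0.007,0.04,1]'
python3 - <<'E'
from h import *
print(np.round(robot.read_state()['q'],2)); p,R=cur();print(R.as_matrix().round(3).tolist())
plan(([.610,-.1055,.11],tool(0,10.5,0)),([.610,-.1055,.02],tool(0,10.5,0)))
E
```

```text
time_s: 12.95
ee_pos: [0.6097, -0.1101, 0.1899]
ee_rot: [0.001, 0.642, 0.766, -0.0]
contact_force: [-0.9, -0.0, -0.8]
width: 0.0855
grip_force: 0.0
[ 0.27  0.74 -0.3   1.62  0.28  0.82  0.03]
[[-0.174, 0.985, 0.001], [0.985, 0.174, -0.001], [-0.001, 0.001, -1.0]]
[0.0002, 0.0003, -0.0025] [0.03, 0.007, 0.532] rows>=1.6
[-0.0, -0.0, -0.0] [-0.0, 0.0, 0.6] rows>=1.8
```

```bash
python3 -m creep '[0,0,-0.003,0.03,0.007,0.3,1,0,0,-0.003,0.03,0.007,0.6,1,0,0,-0.003,0.03,0.007,0.85,1,0,0,-0.003,0.03,0.007,1,1,0,0,-0.003,0.03,0.007,1,1]'
python3 -m creep '[0,0,0,0,0,0.132,1,0,0,0,0,0,0.132,1,0,0,0,0,0,0.132,0.3,0,0,0,0,0,0.132,0.3,0,0,0,0,0,0.132,0.3,0,0,0,0,0,0.132,0.3,0,0,0,0,0,0.132,0.3,0,0,0,0,0,0.132,0.3]'

```

```text
time_s: 13.45
ee_pos: [0.6075, -0.0972, 0.0368]
ee_rot: [-0.003, 0.634, 0.773, -0.002]
contact_force: [-0.4, 0.3, -0.2]
width: 0.0855
grip_force: 0.0
time_s: 14.25
ee_pos: [0.6114, -0.0995, 0.0225]
ee_rot: [0.001, 0.635, 0.772, 0.001]
contact_force: [-1.4, 0.6, 6.4]
width: 0.0553
grip_force: 64.4
```

```bash
python3 -m creep '[0,0,0,0,0,0,1,0,0,0,0,0,0,1,0,0,0,0,0,0,1,0,0,0,0,0,0,1,0,0,0,-0.039,-0.005,0,1,0,0,0,-0.039,-0.005,0,1,0,0,0,-0.039,-0.005,0,1]'
python3 - <<'E'
from h import *
p,R=cur();print(p,R.as_matrix().round(3).tolist())
E
python3 -m creep '[0,0,0,0,0,0,0.3,0,0,0,0,0,0,0.3,0,0,0,0,0,0,0.3,0,0,0,0,0,0,0.3,0,0,0,0,0,0,0.3,0,0,0,0,0,0,0.3,0,0,0,0,0,0,0.3]'
python3 -m creep '[0,0,0,0,0,-0.25,0.3,0,0,0,0,0,-0.5,0.3,0,0,0,0,0,-0.7,0.3,0,0,0,0,0,-0.7,0.3,0,0,0,0,0,-0.7,0.3]'
python3 - <<'E'
from h import *
p,R=cur();print(p,R.as_matrix().round(3).tolist())
print(np.degrees(np.arctan2(R.as_matrix()[1,1],R.as_matrix()[0,1])))
a=robot.capture('top');b=robot.capture('side')
m=lambda x:[q@rz(np.radians(10)).T+[x[0],x[1],p[2]+.0125] for q in(octo(-.024,.024),)]
for c in('top','side'):
    r=robot.outline_of(c,'stage_mouth'); print(c,[(d['score'],d['point'],d['region'].sum()) for d in r])
    # mouth height = p.z+.0125+.024
    print(toplane(c,r[0]['point'],p[2]+.0125+.024))
cv2.imwrite('pics/h.png',cv2.resize(np.hstack([a[110:240,290:420],b[100:230,270:400]]),(800,400),interpolation=cv2.INTER_CUBIC))
E
```

```text
time_s: 14.95
ee_pos: [0.6113, -0.106, 0.0207]
ee_rot: [0.001, 0.636, 0.772, 0.001]
contact_force: [-0.6, -0.2, 0.3]
width: 0.0852
grip_force: 0.0
[ 0.61134654 -0.1059743   0.02073016] [[-0.192, 0.981, 0.002], [0.981, 0.192, 0.0], [0.0, 0.002, -1.0]]
time_s: 15.65
ee_pos: [0.6118, -0.1051, 0.0211]
ee_rot: [0.001, 0.635, 0.772, 0.001]
contact_force: [0.1, 1.6, 4.5]
width: 0.0556
grip_force: 64.1
time_s: 16.15
ee_pos: [0.6104, -0.1058, 0.1252]
ee_rot: [0.0, 0.635, 0.772, 0.0]
contact_force: [-0.8, -0.3, -2.6]
width: 0.0555
grip_force: 65.8
[ 0.610386   -0.10577503  0.12522385] [[-0.192, 0.981, 0.0], [0.981, 0.192, 0.0], [0.0, 0.001, -1.0]]
11.08761737100453
top [(0.46, [356.3, 174.9], np.int64(149))]
[ 0.59376506 -0.08088546  0.16172385]
side [(0.69, [340.3, 191.4], np.int64(726))]
[ 0.60140041 -0.14933699  0.16172385]
```

View pics/h.png

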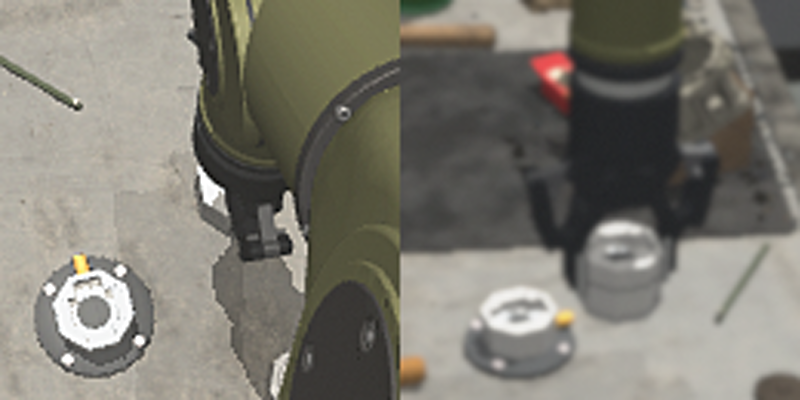

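```bash
python3 - <<'E'
from h import *
plan(([.541,-.007,.10],tool(0,15.3,0)))
E
```

```text
[-0.0006, -0.0005, -0.0233] [0.732, -0.323, 0.161] rows>=2.4
```

```bash
python3 -m creep '[0,0,-0.023,0.732,-0.323,0.161,0.3,0,0,-0.023,0.732,-0.323,0.161,0.3,0,0,-0.023,0.732,-0.323,0.161,0.3,0,0,-0.023,0.732,-0.323,0.161,0.3,0,0,-0.023,0.732,-0.323,0.161,0.3,0,0,-0.023,0.732,-0.323,0.161,0.3]'
python3 - <<'E'
from h import *
p,R=cur();print(p,R.as_matrix().round(3).tolist(),np.round(robot.read_state()['q'],2))
plan(([.541,-.007,.07],tool(0,15.3,0)))
b=robot.capture('side'); a=robot.capture('top')
cv2.imwrite('pics/i.png',cv2.resize(b[150:250,250:370],(780,650)[:2] if 0 else (720,600),interpolation=cv2.INTER_CUBIC))
E
```

```text
time_s: 16.95
ee_pos: [0.5434, -0.0085, 0.1014]
ee_rot: [0.001, 0.608, 0.794, 0.001]
contact_force: [0.1, -0.6, -3.5]
width: 0.0551
grip_force: 65.6
[ 0.54342839 -0.00850024  0.10135149] [[-0.261, 0.965, 0.002], [0.965, 0.261, -0.0], [-0.001, 0.002, -1.0]] [ 0.07  0.78 -0.23  1.92  0.37  0.47 -0.16]
[0.0007, 0.0003, -0.0009] [0.014, -0.014, 0.209] rows>=0.6
```

View pics/i.png

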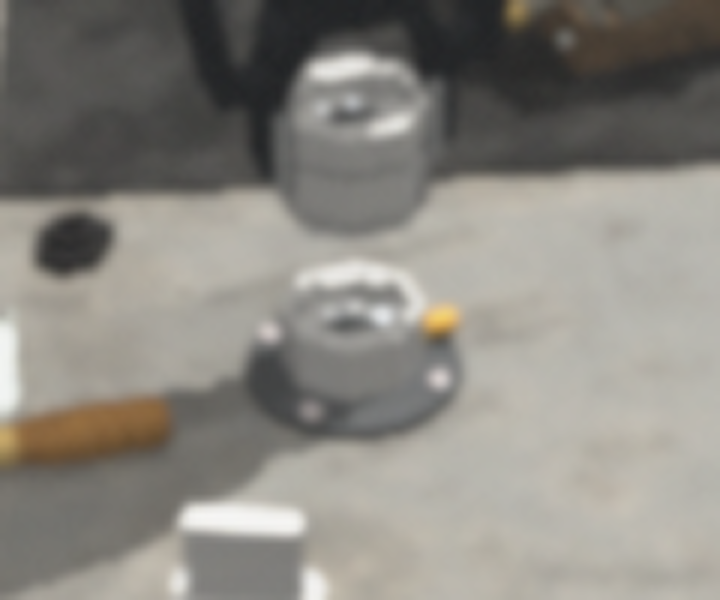

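```bash
python3 -m creep '[0,0,0,0.014,-0.014,0.1,0.3,0,0,0,0.014,-0.014,0.209,0.3,0,0,0,0.014,-0.014,0.209,0.3]'|grep -E 'pos|force'
python3 -m creep '[0,0,0,0,0,0.02,0.3,0,0,0,0,0,0.04,0.3,0,0,0,0,0,0.06,0.3,0,0,0,0,0,0.08,0.3,0,0,0,0,0,0.1,0.3,0,0,0,0,0,0.1,0.3]'|grep -E 'pos|force'
python3 -m creep '[0,0,0,0,0,0.013,0.3,0,0,0,0,0,0.027,0.3,0,0,0,0,0,0.027,0.3]'|grep -E 'pos|force'
```

```text
ee_pos: [0.5392, -0.0065, 0.0688]
contact_force: [-0.5, 0.0, -2.8]
grip_force: 65.5
ee_pos: [0.5399, -0.0055, 0.055]
contact_force: [0.8, 0.1, -3.2]
grip_force: 65.5
ee_pos: [0.5399, -0.0055, 0.051]
contact_force: [-0.5, -0.3, -3.8]
grip_force: 65.5
```

```bash
python3 -m creep '[0,0,0,0,0,0.013,0.3,0,0,0,0,0,0.027,0.3,0,0,0,0,0,0.027,0.3]'|grep -E 'pos|force'
python3 -m creep '[0,0,0,0,0,0.01,0.3,0,0,0,0,0,0.01,0.3]'|grep -E 'pos|force'
```

```text
ee_pos: [0.5399, -0.0055, 0.0469]
contact_force: [0.0, -0.1, -2.5]
grip_force: 65.5
ee_pos: [0.5402, -0.0055, 0.0461]
contact_force: [-1.4, 0.3, 2.5]
grip_force: 65.9
```

```bash
python3 -m creep '[0,0,0.047,0,0,0,0.3,0,0,0.094,0,0,0,0.3,0,0,0.14,0,0,0,0.3,0,0,0.14,0,0,0,0.3]'|grep -E 'pos|force|rot'
python3 - <<'E'
from h import *
s=robot.read_state();R=cur()[1].as_matrix();print(np.degrees(np.arctan2(R[1,1],R[0,1])),s['wrist_torque'])
E
python3 -m creep '[0,0,0.045,0,0,0,0.3,0,0,0.09,0,0,0,0.3,0,0,0.135,0,0,0,0.3,0,0,0.18,0,0,0,0.3,0,0,0.22,0,0,0,0.3,0,0,0.22,0,0,0,0.3,0,0,0.22,0,0,0,0.3]'|grep -E 'pos|force|rot'
python3 - <<'E'
from h import *
s=robot.read_state();R=cur()[1].as_matrix();print(np.degrees(np.arctan2(R[1,1],R[0,1])),s['wrist_torque'],s['time_s'])
E
```

```text
ee_pos: [0.5402, -0.006, 0.0461]
ee_rot: [0.001, 0.766, 0.643, 0.001]
contact_force: [-0.3, -1.2, 3.0]
grip_force: 66.1
-10.010199658422556 [-0.19023914  0.27198192  0.00243793]
ee_pos: [0.5405, -0.0057, 0.0461]
ee_rot: [0.0, 0.938, 0.348, 0.001]
contact_force: [-0.9, -1.6, 5.5]
grip_force: 66.3
-49.2886478266929 [-0.3206245   0.23818739  0.00329128] 19.85
```

```bash
python3 -m creep '[0,0,0.03,0,0,0,0.3,0,0,0.06,0,0,0,0.3,0,0,0.09,0,0,0,0.3,0,0,0.115,0,0,0,0.3,0,0,0.125,0,0,0,0.3,0,0,0.125,0,0,0,0.3]'|grep -E 'force'
cat > w.py <<'E'
from h import *
s=robot.read_state();R=cur()[1].as_matrix();print(round(np.degrees(np.arctan2(R[1,1],R[0,1])),2),np.round(s['wrist_torque'],2),s['time_s'],s['ee_pos'])
E
python3 w.py
python3 -m creep '[0,0,0.008,0,0,0,0.3,0,0,0.016,0,0,0,0.3,0,0,0.016,0,0,0,0.3]'|grep -E 'force'; python3 w.py
python3 -m creep '[0,0,0.006,0,0,0,0.3,0,0,0.012,0,0,0,0.3,0,0,0.012,0,0,0,0.3]'|grep -E 'force'; python3 w.py
```

```text
contact_force: [0.1, -2.5, 5.4]
grip_force: 66.5
-71.84 [-0.46  0.17 -0.03] 20.45 [ 0.54090326 -0.00599323  0.0460884 ]
contact_force: [2.2, -2.8, 5.7]
grip_force: 66.5
-74.93 [-0.61 -0.31  0.09] 20.75 [ 0.5416782  -0.0060612   0.04610782]
contact_force: [3.6, -2.5, 5.2]
grip_force: 66.5
-77.06 [-0.68 -0.56  0.35] 21.05 [ 0.54204719 -0.00609221  0.04612597]
```

```bash
for i in 1; do python3 -m creep '[0,0,0.008,0,0,0,0.3,0,0,0.016,0,0,0,0.3,0,0,0.016,0,0,0,0.3]'|grep -E 'force'; python3 w.py
python3 -m creep '[0,0,0.008,0,0,0,0.3,0,0,0.016,0,0,0,0.3,0,0,0.016,0,0,0,0.3]'|grep -E 'force'; python3 w.py; done
```

```text
contact_force: [0.5, -1.3, 6.8]
grip_force: 66.8
-80.02 [-0.51 -0.08 -0.13] 21.35 [ 0.54061053 -0.00550579  0.04605782]
contact_force: [0.1, -2.1, 8.2]
grip_force: 66.9
-82.86 [-0.59  0.04  0.06] 21.65 [ 0.54011232 -0.00562627  0.04604902]
```

```bash
for i in 1; do python3 -m creep '[0,0,0.008,0,0,0,0.3,0,0,0.016,0,0,0,0.3,0,0,0.016,0,0,0,0.3]'|grep -E 'force'; python3 w.py; done
python3 - <<'E'
from h import *
b=robot.capture('side'); a=robot.capture('top')
cv2.imwrite('pics/j.png',cv2.resize(np.hstack([b[160:240,270:350],a[170:250,280:360]]),(800,400),interpolation=cv2.INTER_CUBIC))
E
```

```text
contact_force: [-1.0, -3.2, 9.6]
grip_force: 66.9
-85.59 [-0.68  0.19  0.66] 21.95 [ 0.5396975  -0.0058328   0.04604126]
```

View pics/j.png

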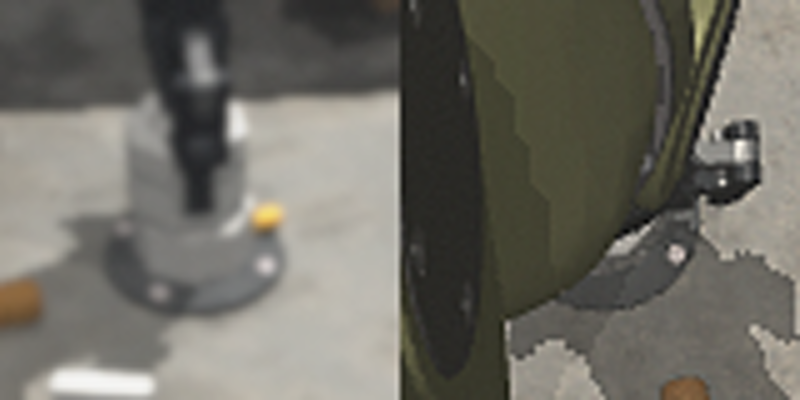

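```bash
for i in 1; do python3 -m creep '[0,0,0.008,0,0,0,0.3,0,0,0.016,0,0,0,0.3,0,0,0.016,0,0,0,0.3]'|grep -E 'force|width'; python3 w.py;python3 -m creep '[0,0,0.008,0,0,0,0.3,0,0,0.016,0,0,0,0.3,0,0,0.016,0,0,0,0.3]'|grep -E 'force|width'; python3 w.py; done
```

```text
contact_force: [0.0, -4.5, 9.0]
width: 0.0553
grip_force: 67.0
-88.19 [-0.86  0.2   1.82] 22.35 [ 0.53973843 -0.00598791  0.04602217]
contact_force: [-0.5, -4.9, 8.6]
width: 0.0553
grip_force: 67.5
-90.83 [-1.05  0.12  2.71] 22.65 [ 0.54002273 -0.00600433  0.04604391]
```

```bash
python3 -m creep '[0,0,-0.015,0,0,0,0.3,0,0,-0.027,0,0,-0.004,0.3,0,0,-0.027,0,0,-0.004,0.3,0,0,-0.027,0,0,-0.004,0.6,0,0,-0.027,0,0,-0.004,1,0,0,-0.027,0,0,-0.004,1,0,0,-0.027,0,0,-0.004,1,0,0,-0.027,0,0,-0.004,1]'
python3 -m creep '[0,0,0,0,0,-0.3,1,0,0,0,0,0,-0.6,1,0,0,0,0,0,-0.9,1,0,0,0,0,0,-1,1,0,0,0,0,0,-1,1]'
python3 w.py; python3 - <<'E'
from h import *
plan(([.50,-.167,.19],tool(0,-94,0)))
print(np.round(robot.read_state()['q'],2))
E
```

```text
time_s: 23.45
ee_pos: [0.5398, -0.005, 0.0461]
ee_rot: [-0.001, 1.0, 0.029, 0.001]
contact_force: [0.9, 0.4, 0.7]
width: 0.0856
grip_force: 0.0
time_s: 23.95
ee_pos: [0.5414, -0.0054, 0.1988]
ee_rot: [-0.001, 1.0, 0.029, 0.004]
contact_force: [-0.1, -0.4, -0.8]
width: 0.0854
grip_force: 0.0
-86.65 [-0.04  0.02  0.01] 23.95 [ 0.54143356 -0.00544655  0.19882518]
[-0.0002, -0.0012, 0.0204] [-0.17, 0.53, 0.028] rows>=1.7
[-0.0002, -0.0012, 0.0204] [-0.135, 0.539, 0.029] rows>=1.7
[-0.26  0.64  0.31  1.88 -0.3   0.66 -1.28]
```

```bash
python3 -m creep '[0,0,0.02,-0.3,1,0,1,0,0,0.02,-0.3,1,0,1,0,0,0.02,-0.3,1,0,1,0,0,0.02,-0.3,1,0,1,0,0,0.02,-0.3,1,0,1]' >/dev/null
python3 w.py; python3 - <<'E'
from h import *
a=robot.capture('top');b=robot.capture('side')
R={}
for c in('top','side'):
    for l in('stage_mouth','stage_center','filter_base','cap_bar'):
        r=robot.outline_of(c,l); print(c,l,[(round(d['score'],2),d['point'],int(d['region'].sum())) for d in r][:2])
cv2.imwrite('pics/k.png',cv2.resize(np.hstack([a[175:255,280:420],b[170:250,250:390]]).reshape(80,280,3),(784,224),interpolation=cv2.INTER_CUBIC))
cv2.imwrite('pics/k.png',np.vstack([cv2.resize(a[175:255,280:420],(525,300),interpolation=2),cv2.resize(b[160:240,240:380],(525,300),interpolation=2)]))
E
```

```text
-90.52 [ 0.04 -0.02 -0.01] 24.45 [ 0.5021488  -0.15987138  0.19495131]
top stage_mouth [(0.81, [316.0, 207.6], 571)]
top stage_center [(0.75, [318.7, 209.9], 574), (0.53, [368.8, 132.5], 259)]
top filter_base [(0.66, [328.3, 216.8], 598)]
top cap_bar []
side stage_mouth [(0.58, [308.1, 194.1], 564)]
side stage_center [(0.9, [307.9, 197.6], 584)]
side filter_base [(0.87, [310.9, 214.6], 615), (0.55, [307.6, 196.1], 554)]
side cap_bar [(0.7, [292.0, 248.5], 584)]
```

View pics/k.png

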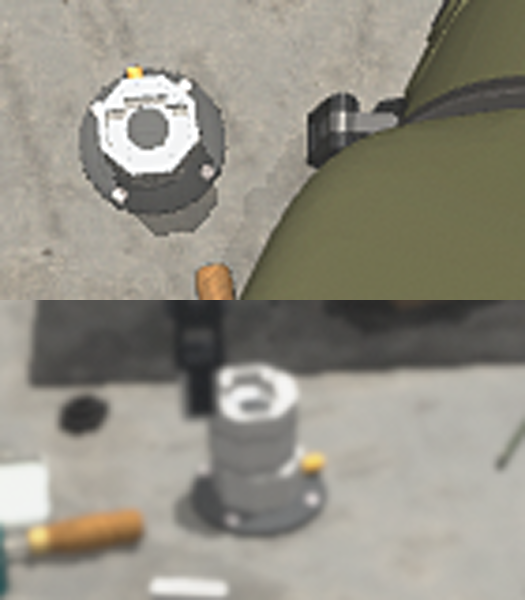

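```bash
cat > yaw.py <<'E'
from h import *
def warp(im,cx,cy,z,h=.04,n=320):
    P=np.array([[cx+h,cy+h,z],[cx+h,cy-h,z],[cx-h,cy-h,z],[cx-h,cy+h,z]])
    H=cv2.getPerspectiveTransform(proj('top',P).astype(np.float32),np.float32([[0,0],[n,0],[n,n],[0,n]]))
    return cv2.warpPerspective(im,H,(n,n),flags=cv2.INTER_CUBIC)
def tmpl(im,cx,cy,z,name):
    # rim mask: octagon minus slot opening; normalised correlation with brightness over yaw and centre
    g=cv2.cvtColor(warp(im,cx,cy,z),cv2.COLOR_BGR2GRAY).astype(float); n=320; k=n/.08
    c=(np.arange(n)+.5)/k-.04; X=(-c)[:,None]+0*c[None]; Y=(-c)[None]+0*c[:,None]
    best=[]
    for a in np.arange(0,180,2.):
        for dx in np.arange(-.006,.0061,.002):
            for dy in np.arange(-.006,.0061,.002):
                t=np.radians(a);x=(X-dx)*np.cos(t)+(Y-dy)*np.sin(t);y=-(X-dx)*np.sin(t)+(Y-dy)*np.cos(t)
                o=np.maximum.reduce([abs(x),abs(y),abs(x+y)/2**.5,abs(x-y)/2**.5])<.028
                s=((abs(x)<.024)&(abs(y)<.011))|((abs(x)<.0125)&(abs(y)<.017))
                m=o&~s; w=o
                best.append((np.corrcoef(g[w],m[w])[0,1]*1+np.corrcoef(g.ravel(),m.ravel())[0,1],a,cx+dx,cy+dy))
    best.sort(reverse=True); print(name,[np.round(b,4).tolist() for b in best[:4]])
    d={}
    for b in best: d.setdefault(b[1],b[0])
    print({int(a):round(d[a],2) for a in sorted(d)[::4]})
E
python3 - <<'E'
from yaw import *
tmpl(cv2.imread('pics/top0.png'),.541,-.007,.036,'base')
a=robot.capture('top');cv2.imwrite('pics/top1.png',a)
tmpl(a,.541,-.007,.084,'stage')
E
```

```text
base [[1.1616, 16.0, 0.541, -0.007], [1.1546, 18.0, 0.541, -0.007], [1.1451, 14.0, 0.541, -0.007], [1.1333, 14.0, 0.541, -0.005]]
{0: np.float64(0.97), 8: np.float64(1.08), 16: np.float64(1.16), 24: np.float64(1.04), 32: np.float64(0.93), 40: np.float64(0.92), 48: np.float64(0.95), 56: np.float64(0.97), 64: np.float64(0.94), 72: np.float64(0.82), 80: np.float64(0.78), 88: np.float64(0.78), 96: np.float64(0.83), 104: np.float64(0.86), 112: np.float64(0.83), 120: np.float64(0.78), 128: np.float64(0.79), 136: np.float64(0.82), 144: np.float64(0.89), 152: np.float64(0.96), 160: np.float64(0.95), 168: np.float64(0.92), 176: np.float64(0.94)}
stage [[1.2046, 98.0, 0.539, -0.005], [1.2026, 96.0, 0.539, -0.005], [1.1911, 100.0, 0.539, -0.005], [1.1895, 94.0, 0.539, -0.005]]
{0: np.float64(1.0), 8: np.float64(1.0), 16: np.float64(0.98), 24: np.float64(0.93), 32: np.float64(0.92), 40: np.float64(0.96), 48: np.float64(1.05), 56: np.float64(1.08), 64: np.float64(1.04), 72: np.float64(1.0), 80: np.float64(1.0), 88: np.float64(1.11), 96: np.float64(1.2), 104: np.float64(1.13), 112: np.float64(1.03), 120: np.float64(1.0), 128: np.float64(1.04), 136: np.float64(1.08), 144: np.float64(1.05), 152: np.float64(0.97), 160: np.float64(0.92), 168: np.float64(0.93), 176: np.float64(0.98)}
```

```bash
python3 - <<'E'
from h import *
plan(([.491,-.167,.12],tool(0,-93.7,0)),([.491,-.167,.034],tool(0,-93.7,0)))
E
```

```text
[-0.0003, -0.0006, 0.0195] [-0.086, 0.064, 0.507] rows>=1.6
[-0.0, -0.0, 0.0] [-0.0, 0.0, 0.573] rows>=1.7
```

```bash
python3 -m creep '[0,0,0.02,-0.086,0.064,0.2,1,0,0,0.02,-0.086,0.064,0.4,1,0,0,0.02,-0.086,0.064,0.507,1,0,0,0.02,-0.086,0.064,0.507,1,0,0,0.02,-0.086,0.064,0.507,1]' >/dev/null; python3 w.py
python3 - <<'E'
from h import *
plan(([.491,-.167,.034],tool(0,-93.7,0)))
E
```

```text
-93.84 [-0.03 -0.02 -0.  ] 25.5 [ 0.49114021 -0.16759566  0.12028892]
[-0.0003, -0.0006, -0.0008] [-0.002, -0.003, 0.575] rows>=1.7
```

```bash
python3 -m creep '[0,0,0,0,0,0.2,1,0,0,0,0,0,0.4,1,0,0,0,0,0,0.575,1,0,0,0,0,0,0.575,1,0,0,0,0,0,0.575,1]' >/dev/null; python3 w.py
python3 -m creep '[0,0,0,0,0,0,0.6,0,0,0,0,0,0,0.4,0,0,0,0,0,0,0.2,0,0,0,0,0,0,0,0,0,0,0,0,0,0,0,0,0,0,0,0,0,0,0,0,0,0,0,0,0,0,0,0,0,0,0]'
python3 -m creep '[0,0,0,0,0,0,0,0,0,0,0,0,0,0]'; python3 w.py
```

```text
-93.84 [-0.01  0.01 -0.03] 26.0 [ 0.49174789 -0.16778579  0.03480657]
time_s: 26.8
ee_pos: [0.4912, -0.1675, 0.0342]
ee_rot: [-0.0, 0.999, -0.033, 0.001]
contact_force: [0.2, 0.0, 6.0]
width: 0.0108
grip_force: 58.9
time_s: 27.0
ee_pos: [0.4913, -0.1675, 0.0342]
ee_rot: [-0.0, 0.999, -0.033, 0.001]
contact_force: [-0.1, -0.4, 5.9]
width: 0.011
grip_force: 58.9
-93.84 [0.02 0.02 0.03] 27.0 [ 0.49128187 -0.16753001  0.03420118]
```

```bash
python3 -m creep '[0,0,0,0,0,-0.2,0,0,0,0,0,0,-0.5,0,0,0,0,0,0,-0.8,0,0,0,0,0,0,-1,0,0,0,0,0,0,-1,0,0,0,0,0,0,-1,0]'; python3 - <<'E'
from h import *
print(np.round(robot.read_state()['q'],2))
plan(([.540,-.0055,.17],tool(0,7,0)),maxa=55)
E
```

```text
time_s: 27.6
ee_pos: [0.4906, -0.1672, 0.1837]
ee_rot: [-0.001, 0.999, -0.033, 0.001]
contact_force: [0.2, 0.0, -2.0]
width: 0.0108
grip_force: 58.9
[ 0.06  0.64  0.3   1.95 -0.32  0.59 -1.07]
[0.0002, -0.0004, -0.2801] [0.128, -0.549, 0.047] rows>=5.9
[0.0002, -0.0004, -0.2801] [0.505, -0.251, 0.046] rows>=5.9
```

```bash
python3 -m creep '[0,0,-0.28,0.128,-0.549,0.047,0,0,0,-0.28,0.128,-0.549,0.047,0,0,0,-0.28,0.128,-0.549,0.047,0,0,0,-0.28,0.128,-0.549,0.047,0,0,0,-0.28,0.128,-0.549,0.047,0,0,0,-0.28,0.128,-0.549,0.047,0,0,0,-0.28,0.128,-0.549,0.047,0]' >/dev/null
python3 -m creep '[0,0,-0.28,0.505,-0.251,0.046,0,0,0,-0.28,0.505,-0.251,0.046,0,0,0,-0.28,0.505,-0.251,0.046,0,0,0,-0.28,0.505,-0.251,0.046,0,0,0,-0.28,0.505,-0.251,0.046,0,0,0,-0.28,0.505,-0.251,0.046,0,0,0,-0.28,0.505,-0.251,0.046,0,0,0,-0.28,0.505,-0.251,0.046,0]' ; python3 w.py; python3 - <<'E'
from h import *
print(np.round(robot.read_state()['q'],2))
plan(([.540,-.0055,.135],tool(0,7,0)))
a=robot.capture('top');b=robot.capture('side')
for c,l in(('top','cap_bar'),('side','cap_bar'),('side','stage_center'),('side','filter_base')):
    print(c,l,[(round(d['score'],2),d['point'],int(d['region'].sum())) for d in robot.outline_of(c,l)][:1])
E
```

```text
time_s: 29.1
ee_pos: [0.5396, -0.0058, 0.1691]
ee_rot: [-0.0, 0.665, 0.747, 0.0]
contact_force: [-0.4, 0.9, -2.2]
width: 0.0113
grip_force: 59.0
6.68 [-0.    0.02 -0.01] 29.1 [ 0.53957214 -0.00583672  0.16914097]
[ 0.03  0.67 -0.17  1.89  0.19  0.6  -0.14]
[0.0, -0.0004, -0.0018] [0.002, 0.003, 0.228] rows>=0.7
top cap_bar []
side cap_bar [(0.82, [307.8, 159.8], 402)]
side stage_center [(0.78, [308.6, 195.0], 607)]
side filter_base []
```

```bash
python3 -m creep '[0,0,0,0.002,0.003,0.1,0,0,0,0,0.002,0.003,0.2,0,0,0,0,0.002,0.003,0.23,0,0,0,0,0.002,0.003,0.23,0]'|grep -E 'pos|force'
python3 -m creep '[0,0,0,0,0,0.03,0,0,0,0,0,0,0.06,0,0,0,0,0,0,0.09,0,0,0,0,0,0,0.12,0,0,0,0,0,0,0.12,0]'|grep -E 'pos|force'
python3 -m creep '[0,0,0,0,0,0.015,0,0,0,0,0,0,0.03,0,0,0,0,0,0,0.03,0]'|grep -E 'pos|force'
```

```text
ee_pos: [0.5403, -0.0053, 0.1351]
contact_force: [0.7, 0.9, -1.9]
grip_force: 59.0
ee_pos: [0.5403, -0.0054, 0.1169]
contact_force: [1.3, 0.2, -1.8]
grip_force: 59.0
ee_pos: [0.5406, -0.0054, 0.1128]
contact_force: [0.4, 0.3, -1.1]
grip_force: 59.0
```

Spigot is going in; on to the seat.

```bash
python3 -m creep '[0,0,0,0,0,0.015,0,0,0,0,0,0,0.025,0,0,0,0,0,0,0.025,0]'|grep -E 'pos|force'
python3 -m creep '[0,0,0,0,0,0.008,0,0,0,0,0,0,0.016,0,0,0,0,0,0,0.016,0]'|grep -E 'pos|force'
```

```text
ee_pos: [0.5406, -0.0054, 0.1091]
contact_force: [0.3, -0.6, -1.2]
grip_force: 59.0
ee_pos: [0.5409, -0.0054, 0.1072]
contact_force: [-0.7, 0.0, 1.8]
grip_force: 59.5
```

```bash
python3 -m creep '[0,0,0.045,0,0,0,0,0,0,0.09,0,0,0,0,0,0,0.135,0,0,0,0,0,0,0.15,0,0,0,0,0,0,0.15,0,0,0,0]'|grep -E 'force'; python3 w.py
python3 -m creep '[0,0,0.045,0,0,0,0,0,0,0.09,0,0,0,0,0,0,0.135,0,0,0,0,0,0,0.18,0,0,0,0,0,0,0.22,0,0,0,0,0,0,0.25,0,0,0,0,0,0,0.25,0,0,0,0]'|grep -E 'force'; python3 w.py
```

```text
contact_force: [-1.1, -0.4, 4.8]
grip_force: 60.0
-19.95 [0.14 0.31 0.  ] 31.7 [ 0.54075055 -0.00529318  0.10718492]
contact_force: [-1.1, 0.7, 4.9]
grip_force: 60.1
-64.98 [ 0.15  0.22 -0.06] 32.4 [ 0.54102385 -0.005141    0.10716645]
```

```bash
python3 -m creep '[0,0,0.03,0,0,0,0,0,0,0.06,0,0,0,0,0,0,0.085,0,0,0,0,0,0,0.085,0,0,0,0]'|grep -E 'force'; python3 w.py
python3 -m creep '[0,0,0.011,0,0,0,0,0,0,0.022,0,0,0,0,0,0,0.022,0,0,0,0]'|grep -E 'force'; python3 w.py
python3 -m creep '[0,0,0.011,0,0,0,0,0,0,0.022,0,0,0,0,0,0,0.022,0,0,0,0]'|grep -E 'force'; python3 w.py
```

```text
contact_force: [-1.2, 0.2, 4.5]
grip_force: 60.1
-80.26 [ 0.12  0.24 -0.14] 32.8 [ 0.54105756 -0.00517435  0.10718517]
contact_force: [-0.9, 0.2, 5.8]
grip_force: 60.1
-84.2 [0.09 0.18 0.01] 33.1 [ 0.54104416 -0.00525083  0.1071744 ]
contact_force: [-0.4, 0.2, 5.3]
grip_force: 60.1
-88.19 [ 0.11  0.16 -0.02] 33.4 [ 0.54122251 -0.00519692  0.10718684]
```

```bash
python3 -m creep '[0,0,0.011,0,0,0,0,0,0,0.022,0,0,0,0,0,0,0.022,0,0,0,0]'|grep -E 'force'; python3 w.py
python3 -m creep '[0,0,0.011,0,0,0,0,0,0,0.022,0,0,0,0,0,0,0.022,0,0,0,0]'|grep -E 'force'; python3 w.py
```

```text
contact_force: [-1.0, 0.8, 5.7]
grip_force: 60.2
-92.07 [0.37 0.24 0.14] 33.7 [ 0.54117582 -0.00439886  0.10717278]
contact_force: [-0.6, 2.3, 6.0]
grip_force: 60.5
-95.92 [0.62 0.23 0.52] 34.0 [ 0.54111017 -0.00373924  0.10718614]
```

```bash
python3 -m creep '[0,0,0.011,0,0,0,0,0,0,0.022,0,0,0,0,0,0,0.022,0,0,0,0]'|grep -E 'force'; python3 w.py
python3 -m creep '[0,0,0.011,0,0,0,0,0,0,0.022,0,0,0,0,0,0,0.022,0,0,0,0]'|grep -E 'force'; python3 w.py
```

```text
contact_force: [-1.0, 2.4, 6.7]
grip_force: 64.9
-99.71 [0.43 0.26 1.2 ] 34.3 [ 0.54109827 -0.00373853  0.1071948 ]
contact_force: [-1.4, 1.5, 6.2]
grip_force: 77.4
-103.53 [0.34 0.24 1.62] 34.6 [ 0.54115142 -0.00375622  0.10723829]
```

```bash
python3 -m creep '[0,0,-0.02,0,0,0,0,0,0,-0.035,0,0,-0.003,0,0,0,-0.035,0,0,-0.003,0,0,0,-0.035,0,0,-0.003,0.2,0,0,-0.035,0,0,-0.003,0.5,0,0,-0.035,0,0,-0.003,0.8,0,0,-0.035,0,0,-0.003,0.8,0,0,-0.035,0,0,-0.003,0.8]'; python3 w.py
python3 -m creep '[0,0,0,0,0,-0.15,0.8,0,0,0,0,0,-0.45,0.8,0,0,0,0,0,-0.8,0.8,0,0,0,0,0,-1,0.8,0,0,0,0,0,-1,0.8]' | grep pos
python3 - <<'E'
from h import *
plan(([.52,-.20,.25],cur()[1]))
E
```

```text
time_s: 35.4
ee_pos: [0.5408, -0.0057, 0.1073]
ee_rot: [-0.0, 0.998, -0.068, 0.001]
contact_force: [0.3, 0.1, -1.3]
width: 0.0682
grip_force: 0.0
-97.84 [ 0.01 -0.04 -0.03] 35.4 [ 0.54075396 -0.00572441  0.10727644]
ee_pos: [0.5434, -0.0063, 0.2619]
[0.0, 0.0, 0.0] [0.01, 0.65, 0.038] rows>=2.0
[0.0, 0.0, 0.0] [0.01, 0.65, 0.038] rows>=2.0
```

```bash
python3 -m creep '[0,0,0,0,0.9,0,0.8,0,0,0,0,0.9,0,0.8,0,0,0,0,0.9,0,0.8,0,0,0,0,0.9,0,0.8,0,0,0,0,0.9,0,0.8]' >/dev/null
python3 -m creep '[0,0,0,0,0.6,0,0.8,0,0,0,0,0.6,0,0.8,0,0,0,0,0.6,0,0.8]'|grep -E 'time|pos'
python3 - <<'E'
from h import *
a=robot.capture('top');b=robot.capture('side')
R={}
for c in('top','side'):
    for l in('cap_bar','stage_center','filter_base','vacuum_capsule_b_mid','choke_cam_mid','vent_valve_mid'):
        r=robot.outline_of(c,l); print(c,l,[(round(d['score'],2),d['point'],int(d['region'].sum())) for d in r][:2])
        if l=='cap_bar' and r: R[c]=r[0]['region']
z=.084
cm=lambda x:[q@rz(x[2]).T+[x[0],x[1],x[3]] for q in(octo(0,.012),box(.044,.012,.012,.052))]
for a0 in(-.1,.2,1.6): 
    x,f=fit(R,cm,[.54,-.006,a0,.084],[.004,.004,.2,.006]);print(x[:2],np.degrees(x[2]),x[3],f)
E
```

```text
time_s: 36.7
ee_pos: [0.5083, -0.2338, 0.257]
top cap_bar [(0.76, [318.0, 205.0], 586)]
top stage_center []
top filter_base [(0.75, [326.4, 219.4], 499)]
top vacuum_capsule_b_mid []
top choke_cam_mid [(0.52, [275.4, 262.3], 238)]
top vent_valve_mid [(0.59, [368.7, 131.4], 280), (0.27, [276.5, 261.4], 186)]
side cap_bar [(0.62, [309.6, 177.3], 421)]
side stage_center [(0.62, [306.9, 199.3], 396)]
side filter_base [(0.98, [308.0, 214.7], 536)]
side vacuum_capsule_b_mid [(0.64, [290.3, 302.9], 631), (0.48, [305.8, 199.9], 375)]
side choke_cam_mid [(0.63, [264.1, 190.5], 115)]
side vent_valve_mid [(0.51, [396.3, 227.9], 259)]
[ 0.54029821 -0.00185784] -3.9064791483079393 0.08110697421133373 207.5796030628768
[ 0.54050092 -0.00126377] -2.348004016759223 0.08202200004256896 210.2723296761598
[ 0.54075213 -0.00125301] 131.6401697216402 0.08371164591192898 191.34102464926332
```

```bash
python3 - <<'E'
from yaw import *
a=robot.capture('top')
g=cv2.GaussianBlur(cv2.cvtColor(warp(a,.540,-.005,.136),cv2.COLOR_BGR2GRAY).astype(float),(0,0),3)[60:260,100:220]
gx=cv2.Sobel(g,6,1,0);gy=cv2.Sobel(g,6,0,1);m=np.hypot(gx,gy)
th=(-np.degrees(np.arctan2(gy,gx)))%180   # normal direction, image
h,e=np.histogram(th,36,(0,180),weights=m*(m>np.percentile(m,70)));print([(int(x),int(v)) for x,v in zip(e,h/h.max()*100) if v>25])
cv2.imwrite('pics/top2.png',a)
E
```

```text
[(0, 100), (5, 28), (170, 29), (175, 76)]
```

```bash
python3 -c "
from workcell import robot
print(robot.job_done())"
```

```text
the job is handed in; nothing more can be done
None
```

The stack is assembled and handed in at about 37 s of the 72 s. The stage was stood upright on the bench, regripped and turned clockwise to its stop in the base, and the cap was then turned clockwise to its stop in the stage. I dragged the stage about 13 cm across the mat by mistake before lifting it; the neighbouring cam and the valve show no movement in the pictures, and the drum was seen by one camera only. I also viewed 11 pictures, one over the limit of 10.

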